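# Test the emergency stop and switch the bench back on

## Task

Test the emergency stop of this electronics bench: press the red mushroom button on the grey power box fully in so that it latches, twist it clockwise until the latch lets go and it springs back out, then press the green button fully in to switch the bench back on and let go. Use only the fingertips or the outside of the fingers: do not take hold of the mushroom or strike it hard, and leave the other things on the bench where they are.

Things in the scene. Friction and masses are not known exactly. Their poses are not given: they have to be found in the camera images.
- power_box: Grey metal power box fixed on the bench, 130 (x) x 270 (y) x 85 mm high, level top panel; place and yaw vary. Origin: centre of its underside; z up, y along its length. On the panel: red mushroom at x 0, y +66 mm; green button at x 0, y -40 mm; fixed amber lamp (x +28, y -100 mm, 15 mm high) and small fixed breaker toggles (x -28, y -100 mm, 8 mm high).
- estop_press (a joint): How far the red mushroom is pushed in (m): 0 out, 0.008 hard stop. Its spring pushes out with 4 N at 0 and 7 N at the stop, and a latch pawl resists a little on the way: about 8 N in all push it through; over 35 N is too hard. Past 6.3 mm it latches and, let go, stays in at about 6 mm until it is twisted; then the spring throws it out.
- estop_twist (a joint): Turn of the red mushroom head (rad): 0 at rest, growing clockwise seen from above, hard stop 0.9; it does not turn counter-clockwise from 0. A weak spring (0.02 N m at 0, 0.04 N m at 0.5 rad) turns it back. When latched, the latch lets go at about 0.5 rad (29 degrees). Let go, the head turns back to 0. Turned back while still held in, it latches again.
- estop_top (a point): Top centre of the red domed mushroom head, on its axis; z up. Out, it is 40 mm above the box's panel (125 mm above the bench). The head is 20 mm thick, three-lobed from above: lobes reach 30 mm from the axis, with three smooth finger hollows between them, 23 mm from the axis. Widest 13 mm below the top, rounding to the dome above. White arrows on it show clockwise.
- on_button (a joint): How far the green button is pressed (m): 0 out, 0.005 hard stop. A spring needs about 2.5 N to start and 5.5 N at the stop, and returns it when let go.
- on_top (a point): Centre of the flat top of the green button, 29 mm in diameter, 14 mm above the box's panel (99 mm above the bench) when out. Around it is a steel bezel 37 mm across and 7 mm high.
- solder_reel: Reel of solder wire standing on its flange, 48 mm in diameter, 42 mm high, 250 g, loose on the bench. Origin: centre of its underside. To be left alone.
- breadboard: White breadboard with a chip on it, 55 (x) x 83 (y) x 9 mm (parts on it up to 17 mm), loose, flat on the bench. Origin: centre of its underside. To be left alone.
- flux_bottle: Small white plastic bottle with a red cap, 36 mm in diameter, 75 mm high, 60 g, standing loose. Origin: centre of its underside. To be left alone.
- screwdriver: Screwdriver with blue handle, 150 mm long, lying loose along its x axis. Origin near its middle on the bench. To be left alone.
- estop_hollow (a point): Bottom of one finger hollow of the mushroom head, 23 mm from the axis, 13 mm below the head's top; turns with the head. At rest it is on the box's +x side of the axis; the others are 120 degrees to either side, lobes midway between. A hollow is about 32 mm wide at its mouth: shut fingers laid in it and moved round the axis push a lobe and turn the head. The smooth dome gives no hold.
- estop_base (a point): Where the mushroom's axis meets the box's panel. Around it lie a yellow disc 88 mm across, 2 mm thick, and a black neck 33 mm across, 12 mm high. Above the neck a stem with a green band shows while the mushroom is out and is hidden when it is in. The head's underside is 20 mm above the panel when out, 14 mm when latched.

How it is judged:
On the way, in this order (a step that is already met when the one before it is completed fails the run):
1. the red mushroom is pressed in past its latch (more than 6.4 mm) (value of joint estop_press above 0.0064 m).
2. the latched mushroom is twisted clockwise (more than 0.4 rad) (value of joint estop_twist above 0.4 rad and value of joint estop_press above 0.003 m).
3. the mushroom has sprung out (less than 1 mm in) and turned back (less than 0.1 rad) (value of joint estop_press below 0.001 m and value of joint estop_twist below 0.1 rad), for 0.1 s.
4. the green button is pressed in (more than 4 mm of its 5 mm) (value of joint on_button above 0.004 m), for 0.05 s.
At the end, for the whole second after the job is handed in: The mushroom has been latched, twisted free and is fully out (less than 1 mm in, less than 0.1 rad turned); the green button was pressed after that and is out again (less than 1 mm in); reel, breadboard, bottle and screwdriver are within 15 mm of where they began, reel and bottle upright (all of step 3 and value of joint on_button below 0.001 m and distance of each of solder_reel, breadboard, flux_bottle, screwdriver from where it was at the start of the episode below 0.015 m and angle between each of solder_reel, flux_bottle's own z axis and vertical below 0.2 rad); the robot touches nothing.
It fails at once if the mushroom is taken between the fingers (grasp point within 26 mm of its axis and less than 6 mm above its top) (horizontal distance between the grasp point and estop_top below 0.026 m and z of the grasp point in the frame of estop_top below 0.006 m).
It fails at once if the mushroom is squeezed between the fingers or struck (contact force over 35 N) (contact force between the fingers and estop_twist above 35 N).
It fails at once if a bystander is pushed or carried away (more than 15 mm) (distance of any of solder_reel, breadboard, flux_bottle, screwdriver from where it was at the start of the episode above 0.015 m).
It also fails if it takes over 48 s, if anything falls off the work surface, if the arm or the gripper's body presses on something with over 40 N, if the wrist force passes 120 N, or if a joint passes its speed limit or range.

## Robot

A 6-joint arm with a two-finger parallel gripper is mounted at the origin on the work surface. World frame = base frame: x ahead of the robot, y to its left, z up, the work surface at z = 0. Lengths are in m, angles in rad, forces in N, time in s.
With the tool pointing down it reaches from about 0.425 to 1.125 m from the base axis. Payload 14.9 kg.
Tool frame: the origin (TCP) lies at the centre of the arm's flange, where the gripper is bolted on; the fingertips stand 191 mm ahead of it and the grasp point (between the pads) lies 172 mm ahead of it; x points along the fingers, y is the direction in which the jaws open and shut, and the axes are right-handed (so a half turn about x gives the same grasp; the last joint's range is limited). The gripper opens to 91 mm and grips with 3 to 60 N. Pads are 32 mm wide; open, the fingers measure 118 mm over their backs; the gripper's body (76 mm by 178 mm) begins 60 mm behind the grasp point.
Start: joints at [1.193, 0.379, 1.734, -0, 1.028, -0.033], TCP at [0.237, 0.659, 0.405] pointing down, gripper open.
Joint ranges: [-2.77, 2.77], [-0.74, 2.19], [0, 2.66], [-1.06, 4.2], [0.31, 2.87], [-3.08, 3.08]. Speed limits (rad/s): [1.89, 1.89, 2.39, 3.14, 3.14, 3.14].

## Interface

Orientations are given as a unit quaternion [w, x, y, z].
In Python, from rig import bot gives the robot as it stands.
- The arm moves only by the tool move_arm, never from a script. Its argument "steps" is a list of rows, each a list of 7 numbers: the shift along the tool's x, y, z in mm, then the turn, a rotation vector about the tool's x, y, z in rad, then the opening, from 0 (shut) to 1 (fully open). A call has 1 to 8 rows; each row shifts and turns the commanded pose from where the row before left it, along the tool's axes as they then stand; what a row does not reach is not made up. A row lasts 1/12 s, in which the tool goes at most 41.7 mm and 7.16 degrees, less where a joint would pass 70% of its speed; a pose out of reach is approached as far as the arm can. A call with a gripper value outside its range is refused whole. The fingers move at their own pace and stop on an object; "newtons" is the grip in N (left out, the last holds). Time passes only in rows, so rows that do not move let the fingers close. It gives the time, the measured TCP pose, the force and the opening at its end, in the units of the state.
- bot.get_obs(): the state, without advancing time (a new reading comes with each control period).
- bot.get_image(name): name is "scene" or "top" or "wrist"; returns (picture, depth): 400x640x3 uint8, red, green, blue; 400x640 float32, m along the optical axis (not along the pixel's ray), 0 where there is no reading.
- bot.camera_info(name): a dict with "fx", "fy", "cx", "cy" (pixels), "R" (3x3) and "t" (3): a world point X has camera coordinates R X + t. Camera axes: x right, y down, z forward; pixel columns grow to the right and rows downward; lengths in m; the calibration is good to about 2 mm. A picture is of the moment at which its call begins: read the wrist's pose just before it. camera_info takes no time and is no camera call; for the wrist camera it gives the pose at the moment of the call.
- bot.job_done(): hands the job in, once; it reports no verdict.
Trained networks look in the newest picture that a camera, given by its name, has taken for a name from the list of things; names that differ only in an ending like _2 or _b are one class to them, and where a whole thing is asked for, a point or a joint stands for the part that bears it (a point fixed in the world has none). Each returns a list of dicts, best first, with "p" (0 to 1); they miss things now and then, are a little off and sometimes report something else, mostly with a low value. They report only what shows in the picture. A call takes as long as a camera call.
- bot.search_frame(camera, query): "pixel" ([column, row] in pixels, amid what is visible of it).
The state is a dict: "clock": time; "joint_positions": joint angles; "qd": joint speeds; "joint_torque": joint torques, N m; "tool_pos": TCP position; "orientation": TCP orientation; "ft_force": force on the tool from outside, world axes, zero at the start; "ft_torque": the same for the moment, N m; "grip_width": opening from 0.0 (shut) to 1.0 (fully open).
Only numpy, scipy, OpenCV 4.12 (cv2) and the standard library are available. Lean on these libraries where they do the work, as an engineer would, in place of code of your own. Each camera call takes 0.05 s, during which the arm holds its last target.

## Working session

There is one attempt and no reset: what is moved stays moved. The work goes in short steps, Python scripts to look and compute and a tool call to move; the robot and the scene stay as the last step left them, time stands still between calls to the robot, and variables do not carry over. Pictures are saved under pics/ and viewed, and the job is handed in when it is done.

Besides the shell and the picture viewer there is one more tool, called after "Emit:" by a JSON object that holds its "name" and its "arguments", one argument or row to a line. move_arm: Moves the arm, as the interface text tells. Its arguments: {"type":"object","properties":{"steps":{"type":"array","items":{"type":"array","items":{"type":"number"}}},"newtons":{"type":"number"}},"required":["steps"]}

```bash
ls; mkdir -p pics
python3 - <<'E'
from rig import bot
import cv2
o=bot.get_obs()
for k in o: print(k,o[k])
for n in ["scene","top"]:
    im,d=bot.get_image(n); cv2.imwrite(f"pics/{n}0.png",im[:,:,::-1])
    import numpy as np
    np.savez(f"{n}0.npz",im=im,d=d,**bot.camera_info(n)); print(n,bot.camera_info(n))
E
```

```text
pics
clock 0.0
joint_positions [ 1.19268721e+00  3.79402208e-01  1.73482124e+00 -1.44331861e-05
  1.02849364e+00 -3.32869254e-02]
qd [ 0.00071023 -0.00057954  0.00032964  0.00067084 -0.00054231 -0.0013245 ]
joint_torque [-3.07680086e-03 -7.63728118e+01 -4.34370911e+01  6.50355709e-02
  4.23848606e-02 -6.30687737e-05]
tool_pos [0.23654205 0.65860404 0.40407254]
orientation [ 0.69654663  0.12091729  0.69670047 -0.12169741]
ft_force [ 0.88235468 -0.54755096 -0.54712419]
ft_torque [-0.01623866  0.0245209   0.00826165]
grip_width 1.0014189462333036
scene {'fx': 465.7935994937863, 'fy': 465.7935994937863, 'cx': 325.01192325731176, 'cy': 205.80929494301446, 'R': array([[-0.72510635,  0.68863569,  0.00129201],
       [ 0.55604739,  0.58660082, -0.58882151],
       [-0.4062414 , -0.4262398 , -0.80826206]]), 't': array([ 0.34114809, -0.26146785,  1.51135069])}
top {'fx': 360.8699652044702, 'fy': 360.8699652044702, 'cx': 323.89243832225725, 'cy': 198.9246814134458, 'R': array([[-0.01476659, -0.99987947, -0.00479572],
       [-0.98196344,  0.01540582, -0.18844222],
       [ 0.18849338,  0.00192657, -0.98207257]]), 't': array([0.07665191, 0.53443884, 0.85567602])}
```

View pics/scene0.png

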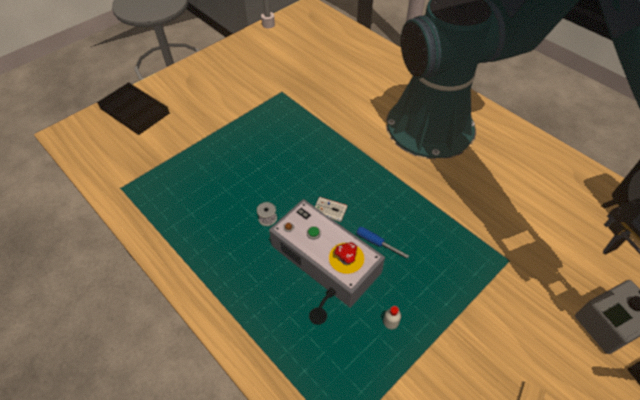

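View pics/top0.png

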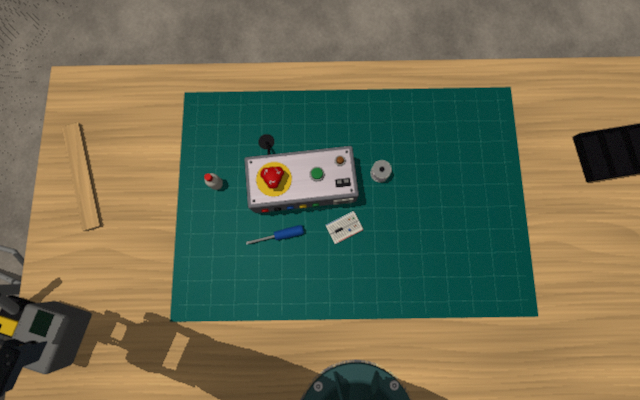

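The scene picture shows the box with the mushroom at about (346,252) and the green button at (314,232). In the top picture they are at (272,178) and (317,174), with the bottle at (212,181), reel at (381,171), breadboard at (345,228) and screwdriver at (275,236).

```bash
cat > h.py <<'E'
import numpy as np, cv2
def load(n):
    z=np.load(n); return {k:z[k] for k in z.files}
def cloud(c):
    h,w=c['d'].shape; u,v=np.meshgrid(np.arange(w),np.arange(h)); d=c['d']
    X=np.stack([(u-c['cx'])/c['fx']*d,(v-c['cy'])/c['fy']*d,d],-1)
    return (X-c['t'])@c['R']
E
python3 - <<'E'
from h import *
for n in ["scene0","top0"]:
    c=load(n+".npz"); P=cloud(c); hsv=cv2.cvtColor(c['im'],cv2.COLOR_RGB2HSV); H,S,V=[hsv[...,i].astype(int) for i in range(3)]
    reg=np.zeros(H.shape,bool)
    if n=="scene0": reg[190:310,255:395]=1
    else: reg[140:220,235:365]=1
    ok=c['d']>0
    m={'red':reg&ok&((H<6)|(H>174))&(S>150)&(P[...,2]>.1),'yel':reg&ok&(H>20)&(H<32)&(S>150)&(P[...,2]>.075),
       'grn':reg&ok&(H>55)&(H<80)&(S>120)&(P[...,2]>.09),'pan':reg&ok&(abs(P[...,2]-.085)<.008)}
    for k,q in m.items():
        A=P[q]
        if len(A)<4: print(n,k,len(A));continue
        print(n,k,len(A),'mean',A.mean(0).round(4),'med',np.median(A,0).round(4),'min',A.min(0).round(3),'max',A.max(0).round(3))
        if k in('pan','yel'):
            r=cv2.minAreaRect((A[:,:2]*1000).astype(np.float32)); print(r)
        if k=='grn' or k=='red':
            print(' mid',((A.min(0)+A.max(0))/2).round(4))
    # others
    for k,(x,y) in {'b':(212,181),'r':(381,171),'bb':(345,228),'sd':(275,236)}.items():
        if n=="top0": print(k,P[y,x].round(3))
E
```

```text
scene0 red 259 mean [0.5882 0.1954 0.1213] med [0.5891 0.195  0.1223] min [0.559 0.171 0.107] max [0.605 0.219 0.128]
 mid [0.5819 0.195  0.1177]
scene0 yel 446 mean [0.5918 0.2018 0.087 ] med [0.5989 0.2075 0.0869] min [0.542 0.151 0.081] max [0.625 0.234 0.114]
((586.6590576171875, 194.87591552734375), (76.54326629638672, 83.34947204589844), 34.534671783447266)
scene0 grn 66 mean [0.5947 0.0886 0.0984] med [0.595  0.0885 0.0983] min [0.581 0.077 0.094] max [0.605 0.101 0.102]
 mid [0.593  0.0888 0.098 ]
scene0 pan 4481 mean [0.5931 0.1339 0.0857] med [0.5979 0.1323 0.0857] min [ 0.513 -0.013  0.077] max [0.665 0.355 0.093]
((584.0543212890625, 171.62684631347656), (132.83541870117188, 362.4236145019531), 5.968739032745361)
top0 red 289 mean [0.5784 0.1887 0.122 ] med [0.5789 0.1885 0.1226] min [0.553 0.164 0.111] max [0.601 0.216 0.128]
 mid [0.5772 0.19   0.1191]
top0 yel 509 mean [0.5747 0.1871 0.0866] med [0.5697 0.1823 0.0865] min [0.54  0.15  0.083] max [0.624 0.232 0.117]
((581.8818359375, 190.82525634765625), (81.61505889892578, 83.73846435546875), 89.57653045654297)
top0 grn 94 mean [0.5905 0.085  0.0982] med [0.5903 0.0843 0.0987] min [0.578 0.072 0.091] max [0.603 0.096 0.102]
 mid [0.5906 0.0841 0.0962]
top0 pan 5073 mean [0.5854 0.1227 0.0856] med [0.5827 0.1211 0.0856] min [ 0.512 -0.012  0.077] max [0.664 0.265 0.093]
((588.71337890625, 126.24693298339844), (131.68267822265625, 270.1344909667969), 5.340245723724365)
b [0.586 0.352 0.052]
r [ 0.608 -0.08   0.042]
bb [0.466 0.015 0.008]
sd [0.447 0.194 0.025]
```

```bash
cat >> h.py <<'E'
from scipy.spatial.transform import Rotation as Rn
def pose(o):
    q=np.array(o['orientation']); return np.array(o['tool_pos']),Rn.from_quat(q[[1,2,3,0]])
def togo(o,target,yaw_y=None):
    """target TCP pos; yaw_y = desired world angle (deg) of tool y axis, tool x down"""
    p,R=pose(o); M=R.as_matrix()
    print('p',p.round(4),'\nM\n',M.round(4))
    print('shift mm',(M.T@(np.array(target)-p)*1000).round(1))
    if yaw_y is not None:
        a=np.deg2rad(yaw_y); x=np.array([0,0,-1.]); y=np.array([np.cos(a),np.sin(a),0]); z=np.cross(x,y)
        T=np.stack([x,y,z],1); print('rotvec',Rn.from_matrix(M.T@T).as_rotvec().round(4))
    print('F',np.round(o['ft_force'],2),'clock',o['clock'],'grip',o['grip_width'])
E
python3 - <<'E'
from h import *
from rig import bot
togo(bot.get_obs(),[.583,.193,.405],90+5.4)
E
```

```text
p [0.2366 0.6586 0.4042] 
M
 [[-4.000e-04  3.380e-01  9.411e-01]
 [-9.000e-04  9.411e-01 -3.380e-01]
 [-1.000e+00 -1.000e-03 -0.000e+00]]
shift mm [  -0.6 -321.1  483.4]
rotvec [-4.391e-01 -3.000e-04  9.000e-04]
F [ 0.84 -0.07 -0.08] clock 0.1 grip 1.0029934710856847
```

Emit:
{"name": "move_arm", "arguments": {
  "steps": [
    [0, -20, 30, 0, 0, 0, 0],
    [0, -20, 30, 0, 0, 0, 0],
    [0, -20, 30, 0, 0, 0, 0],
    [0, -20, 30, 0, 0, 0, 0],
    [0, -20, 30, 0, 0, 0, 0],
    [0, -20, 30, 0, 0, 0, 0],
    [0, -20, 30, 0, 0, 0, 0],
    [0, -20, 30, 0, 0, 0, 0]
  ],
  "newtons": 20
}}

```text
clock: 0.77
tool_pos: [0.4091, 0.4255, 0.4046]
orientation: [0.697, 0.121, 0.697, -0.121]
ft_force: [0.4, 0.7, 1.2]
grip_width: 0.448
```

Emit:
{"name": "move_arm", "arguments": {
  "steps": [
    [0, -20, 30, 0, 0, 0, 0],
    [0, -20, 30, 0, 0, 0, 0],
    [0, -20, 30, 0, 0, 0, 0],
    [0, -20, 30, 0, 0, 0, 0],
    [0, 0, 0, -0.11, 0, 0, 0],
    [0, 0, 0, -0.11, 0, 0, 0],
    [0, 0, 0, -0.11, 0, 0, 0],
    [0, 0, 0, -0.11, 0, 0, 0]
  ]
}}

```text
clock: 1.43
tool_pos: [0.4944, 0.3109, 0.4044]
orientation: [0.706, -0.035, 0.706, 0.035]
ft_force: [-1.1, -0.1, 1.1]
grip_width: 0.003
```

Run:
```python
from h import *
from rig import bot
togo(bot.get_obs(),[.583,.193,.405],95.4)
ci=bot.camera_info("wrist"); im,d=bot.get_image("wrist"); np.savez("w1.npz",im=im,d=d,**ci); cv2.imwrite("pics/w1.png",im[:,:,::-1])
```

```text
p [0.4944 0.3109 0.4044] 
M
 [[-5.00e-04 -9.98e-02  9.95e-01]
 [-2.00e-04  9.95e-01  9.98e-02]
 [-1.00e+00 -2.00e-04 -5.00e-04]]
shift mm [  -0.6 -126.1   76.4]
rotvec [ 0.0058 -0.0005  0.0002]
F [-1.08 -0.06  1.07] clock 1.4333 grip 0.0030608497052808754
```

View pics/w1.png

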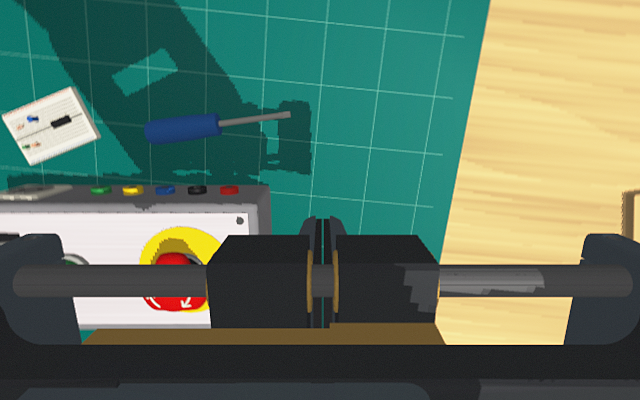

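The wrist view looks back towards the robot. The mushroom is partly hidden at (175,285), and the shut fingertips are near (322,235). I'll move past the mushroom for a clear view.

Emit:
{"name": "move_arm", "arguments": {
  "steps": [
    [0, -25, 26, 0, 0, 0, 0],
    [0, -25, 26, 0, 0, 0, 0],
    [0, -25, 26, 0, 0, 0, 0],
    [0, -25, 26, 0, 0, 0, 0],
    [0, -25, 26, 0, 0, 0, 0],
    [0, 0, 10, 0, 0, 0, 0],
    [0, 0, 0, 0, 0, 0, 0]
  ]
}}

```text
clock: 2.07
tool_pos: [0.6473, 0.1991, 0.4044]
orientation: [0.706, -0.032, 0.706, 0.032]
ft_force: [-1.1, 0.0, 0.0]
grip_width: 0.004
```

Run:
```python
from h import *
from rig import bot
togo(bot.get_obs(),[.583,.193,.405],95.4)
ci=bot.camera_info("wrist"); im,d=bot.get_image("wrist"); np.savez("w2.npz",im=im,d=d,**ci); cv2.imwrite("pics/w2.png",im[:,:,::-1])
```

```text
p [0.6473 0.1991 0.4044] 
M
 [[ 2.000e-04 -9.050e-02  9.959e-01]
 [ 0.000e+00  9.959e-01  9.050e-02]
 [-1.000e+00  0.000e+00  2.000e-04]]
shift mm [ -0.6  -0.2 -64.6]
rotvec [-0.0036  0.0002 -0.    ]
F [-1.13  0.02  0.03] clock 2.0667 grip 0.003840951353869011
```

View pics/w2.png

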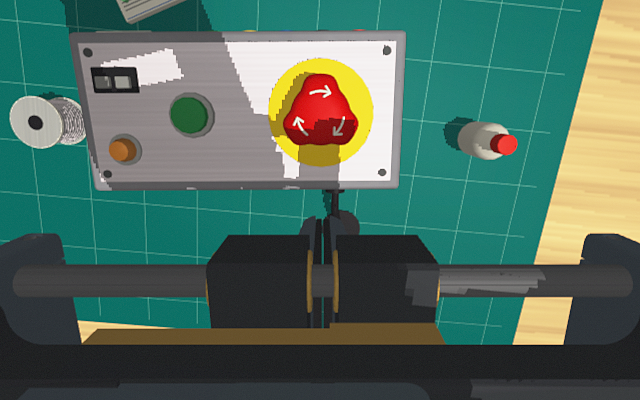

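The whole panel is visible: mushroom at (320,112) with a hollow facing down (+x) at about (320,145), green button at (190,115), shut fingertips near (322,230).

Run:
```python
from h import *
c=load("w2.npz"); P=cloud(c); hsv=cv2.cvtColor(c['im'],cv2.COLOR_RGB2HSV); H,S,V=[hsv[...,i].astype(int) for i in range(3)]
reg=np.zeros(H.shape,bool); reg[40:200,70:410]=1; ok=c['d']>0
def fitc(A):
    M=np.c_[2*A,np.ones(len(A))]; s=np.linalg.lstsq(M,(A**2).sum(1),rcond=None)[0]; return s[:2],np.sqrt(s[2]+s[0]**2+s[1]**2)
red=reg&ok&((H<6)|(H>174))&(S>150)&(P[...,2]>.095)
A=P[red]; print('red',len(A),A.min(0),A.max(0),'mid',(A.min(0)+A.max(0))/2,A.mean(0))
t=A[A[:,2]>.1235]; print('dome cap',len(t),t.mean(0))
# sphere fit of the dome
t=A[A[:,2]>.117]; M=np.c_[2*t,np.ones(len(t))]; s=np.linalg.lstsq(M,(t**2).sum(1),rcond=None)[0]; print('sph',s[:3],np.sqrt(s[3]+(s[:3]**2).sum()))
y=(reg&ok&(H>18)&(H<34)&(S>120)&(abs(P[...,2]-.087)<.006)).astype(np.uint8)
Y=P[y>0]; hull=cv2.convexHull((Y[:,:2]*1000).astype(np.float32)); print('yellow enclosing',cv2.minEnclosingCircle(hull),'fit',fitc(hull[:,0]))
g=reg&ok&(H>50)&(H<85)&(S>80)&(abs(P[...,2]-.099)<.006)
G=P[g]; print('green',len(G),G.mean(0),cv2.minEnclosingCircle((G[:,:2]*1000).astype(np.float32)))
pm=reg&ok&(abs(P[...,2]-.085)<.006); B=P[pm]; print('panel',cv2.minAreaRect((B[:,:2]*1000).astype(np.float32)), np.median(B[:,2]))
f=np.zeros_like(reg); f[200:335,290:350]=1; f&=ok&(P[...,2]<.30)&(P[...,2]>.18); F=P[f]; print('finger',len(F),F.min(0),F.max(0))
for z in np.arange(.19,.30,.01):
    q=F[abs(F[:,2]-z)<.005]; 
    if len(q): print(round(z,3),q.min(0).round(4),q.max(0).round(4))
# hollow direction: outline of red at z~.112 
cx,cy=(.583,.193)
r=A; ang=np.rad2deg(np.arctan2(r[:,1]-cy,r[:,0]-cx)); rad=np.hypot(r[:,0]-cx,r[:,1]-cy)
for a in range(-180,180,20):
    q=rad[(ang>=a)&(ang<a+20)]; print(a+10,q.max().round(4) if len(q) else None,end='; ')
```

```text
red 3412 [0.55249455 0.16345514 0.11543286] [0.60462394 0.21905272 0.12797827] mid [0.57855924 0.19125393 0.12170556] [0.58071362 0.19060394 0.12319991]
dome cap 1826 [0.58090626 0.19087005 0.12493616]
sph [0.58114182 0.19092488 0.077353  ] 0.04941956292029338
yellow enclosing ((581.4613037109375, 190.5489501953125), 43.75992965698242) fit (array([581.4579929 , 190.57556427]), np.float64(43.446716269189665))
green 1039 [0.59141808 0.08653041 0.09965641] ((592.4964599609375, 85.71759033203125), 14.94912338256836)
panel ((591.4505004882812, 125.8740234375), (122.90216827392578, 269.99261474609375), 5.185181617736816) 0.08687424405710467
finger 2057 [0.60768945 0.1865678  0.21349784] [0.65650541 0.20744044 0.29998999]
0.21 [0.6289 0.1921 0.2135] [0.6311 0.2018 0.2148]
0.22 [0.6283 0.1876 0.2151] [0.6313 0.2065 0.225 ]
0.23 [0.6282 0.1868 0.225 ] [0.6324 0.2073 0.235 ]
0.24 [0.6281 0.1866 0.235 ] [0.6314 0.2074 0.245 ]
0.25 [0.6282 0.1916 0.245 ] [0.6318 0.2023 0.255 ]
0.26 [0.6283 0.192  0.2551] [0.6316 0.2019 0.265 ]
0.27 [0.6299 0.1935 0.265 ] [0.6565 0.2027 0.2724]
0.28 [0.6405 0.1945 0.279 ] [0.6477 0.2021 0.2829]
0.29 [0.6365 0.1941 0.289 ] [0.6415 0.2015 0.2917]
-170 0.0312; -150 0.0313; -130 0.0263; -110 0.0249; -90 0.0293; -70 0.0306; -50 0.0295; -30 0.0275; -10 0.0212; 10 0.0199; 30 0.0231; 50 0.0257; 70 0.0262; 90 0.0262; 110 0.0218; 130 0.0211; 150 0.0237; 170 0.0301;
```

Emit:
{"name": "move_arm", "arguments": {
  "steps": [
    [0, -1.7, -22, 0, 0, 0, 0],
    [0, 0, -22, 0, 0, 0, 0],
    [0, 0, -21.7, 0, 0, 0, 0],
    [25, 0, 0, 0, 0, 0, 0],
    [25, 0, 0, 0, 0, 0, 0],
    [20, 0, 0, 0, 0, 0, 0],
    [10, 0, 0, 0, 0, 0, 0],
    [0, 0, 0, 0, 0, 0, 0]
  ]
}}

```text
clock: 2.78
tool_pos: [0.5788, 0.1927, 0.3227]
orientation: [0.705, -0.034, 0.708, 0.033]
ft_force: [0.3, -0.7, -0.7]
grip_width: 0.007
```

Emit:
{"name": "move_arm", "arguments": {
  "steps": [
    [4, 0, 0, 0, 0, 0, 0],
    [1.5, 0, 0, 0, 0, 0, 0],
    [1.5, 0, 0, 0, 0, 0, 0],
    [1.5, 0, 0, 0, 0, 0, 0],
    [0, 0, 0, 0, 0, 0, 0]
  ]
}}

```text
clock: 3.2
tool_pos: [0.5804, 0.1922, 0.3165]
orientation: [0.706, -0.034, 0.706, 0.034]
ft_force: [-0.7, 0.1, -0.6]
grip_width: 0.005
```

Emit:
{"name": "move_arm", "arguments": {
  "steps": [
    [1.5, 0, 0, 0, 0, 0, 0],
    [1.5, 0, 0, 0, 0, 0, 0],
    [1, 0, 0, 0, 0, 0, 0],
    [0, 0, 0, 0, 0, 0, 0]
  ]
}}

```text
clock: 3.53
tool_pos: [0.5806, 0.1922, 0.3127]
orientation: [0.707, -0.034, 0.706, 0.034]
ft_force: [-2.0, -0.4, 5.7]
grip_width: 0.011
```

Run:
```python
from h import *
from rig import bot
togo(bot.get_obs(),[.582,.1915,.309],95.4)
```

```text
p [0.5806 0.1922 0.3127] 
M
 [[ 7.000e-04 -9.500e-02  9.955e-01]
 [ 2.000e-04  9.955e-01  9.500e-02]
 [-1.000e+00  1.000e-04  7.000e-04]]
shift mm [ 3.8 -0.9  1.4]
rotvec [ 0.0009  0.0007 -0.0001]
F [-1.99 -0.44  5.72] clock 3.5333 grip 0.010732895466266485
```

Emit:
{"name": "move_arm", "arguments": {
  "steps": [
    [1, 0, 0, 0, 0, 0, 0],
    [1, 0, 0, 0, 0, 0, 0],
    [1, 0, 0, 0, 0, 0, 0],
    [0.7, 0, 0, 0, 0, 0, 0],
    [0, 0, 0, 0, 0, 0, 0]
  ]
}}

```text
clock: 3.95
tool_pos: [0.5806, 0.1922, 0.309]
orientation: [0.707, -0.034, 0.706, 0.034]
ft_force: [-0.5, -0.7, 5.4]
grip_width: 0.006
```

Emit:
{"name": "move_arm", "arguments": {
  "steps": [
    [0.5, 0, 0, 0, 0, 0, 0],
    [0.3, 0, 0, 0, 0, 0, 0],
    [0, 0, 0, 0, 0, 0, 0]
  ]
}}

```text
clock: 4.2
tool_pos: [0.5806, 0.1922, 0.3083]
orientation: [0.707, -0.034, 0.706, 0.034]
ft_force: [-1.4, -0.4, 6.2]
grip_width: 0.005
```

Emit:
{"name": "move_arm", "arguments": {
  "steps": [
    [-5, 0, 0, 0, 0, 0, 0],
    [-25, 0, 0, 0, 0, 0, 0],
    [-30, 0, 0, 0, 0, 0, 0],
    [0, 0, 22, 0, 0, 0, 0],
    [0, 0, 22, 0, 0, 0, 0],
    [0, 0, 20, 0, 0, 0, 0],
    [0, 0, 0, 0, 0, 0, 0]
  ]
}}

```text
clock: 4.78
tool_pos: [0.6465, 0.1984, 0.3685]
orientation: [0.707, -0.033, 0.706, 0.034]
ft_force: [-0.1, 0.4, 0.9]
grip_width: 0.007
```

```bash
cat > look.py <<'E'
import sys
from h import *
from rig import bot
n=sys.argv[1]
togo(bot.get_obs(),[.582,.1915,.309],95.4)
ci=bot.camera_info("wrist"); im,d=bot.get_image("wrist"); np.savez(n+".npz",im=im,d=d,**ci); cv2.imwrite(f"pics/{n}.png",im[:,:,::-1])
c=load(n+".npz"); P=cloud(c); hsv=cv2.cvtColor(im,cv2.COLOR_RGB2HSV); H,S,V=[hsv[...,i].astype(int) for i in range(3)]
ok=d>0; ok[:, :]&=(np.hypot(P[...,0]-.582,P[...,1]-.1915)<.06)
A=P[ok&((H<6)|(H>174))&(S>150)&(P[...,2]>.09)]
t=A[A[:,2]>A[:,2].max()-.005]
if len(t)>10:
    M=np.c_[2*t,np.ones(len(t))]; s=np.linalg.lstsq(M,(t**2).sum(1),rcond=None)[0]; r=np.sqrt(s[3]+(s[:3]**2).sum()); print('sph axis',s[:2].round(4),'top',(s[2]+r).round(4),r.round(3))
y=P[ok&(H>18)&(H<34)&(S>120)&(abs(P[...,2]-.087)<.006)]
if len(y)>20: print('yel',cv2.minEnclosingCircle((y[:,:2]*1000).astype(np.float32)))
E
python3 look.py w3
```

```text
p [0.6465 0.1984 0.3685] 
M
 [[ 2.200e-03 -9.460e-02  9.955e-01]
 [ 5.000e-04  9.955e-01  9.460e-02]
 [-1.000e+00  3.000e-04  2.200e-03]]
shift mm [ 59.3  -0.8 -65. ]
rotvec [ 0.0005  0.0022 -0.0003]
F [-0.13  0.35  0.91] clock 4.7833 grip 0.006618343103035492
sph axis [0.5812 0.1908] top 0.1208 0.049
yel ((581.2915649414062, 190.52122497558594), 43.7883186340332)
```

View pics/w3.png

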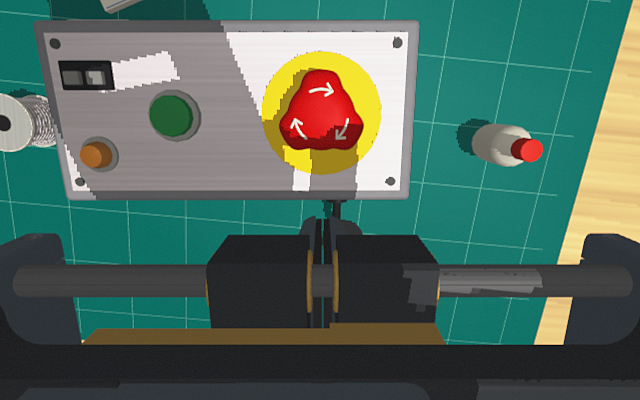

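The dome's top measures 6 mm lower, so it is latched. The +x hollow faces the fingers at (322,150). Next I lower the shut fingers into that hollow from the outside.

Emit:
{"name": "move_arm", "arguments": {
  "steps": [
    [0, -1.4, -22, 0, 0, 0, 0],
    [25, 0, 0, 0, 0, 0, 0],
    [25, 0, 0, 0, 0, 0, 0],
    [10, 0, 0, 0, 0, 0, 0],
    [10, 0, 0, 0, 0, 0, 0],
    [5, 0, 0, 0, 0, 0, 0],
    [5, 0, 0, 0, 0, 0, 0],
    [0, 0, 0, 0, 0, 0, 0]
  ]
}}

```text
clock: 5.5
tool_pos: [0.6222, 0.1948, 0.2874]
orientation: [0.706, -0.034, 0.707, 0.034]
ft_force: [0.1, -1.1, -0.1]
grip_width: 0.005
```

```bash
python3 look.py w4
python3 - <<'E'
from h import *
from rig import bot
im,d=bot.get_image("scene"); cv2.imwrite("pics/s4.png",cv2.resize(im[180:320,230:430,::-1],None,fx=4,fy=4,interpolation=cv2.INTER_CUBIC))
E
```

```text
p [0.6222 0.1948 0.2874] 
M
 [[-6.000e-04 -9.510e-02  9.955e-01]
 [-2.000e-04  9.955e-01  9.510e-02]
 [-1.000e+00 -1.000e-04 -6.000e-04]]
shift mm [-21.6   0.5 -40.3]
rotvec [ 0.001  -0.0006  0.0001]
F [ 0.14 -1.06 -0.12] clock 5.5 grip 0.005045038667701309
sph axis [0.581  0.1908] top 0.1206 0.055
yel ((581.660888671875, 190.6316375732422), 43.979652404785156)
```

View pics/w4.png

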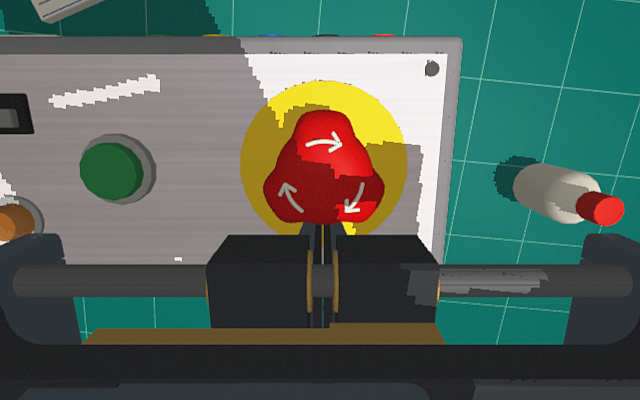

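View pics/s4.png

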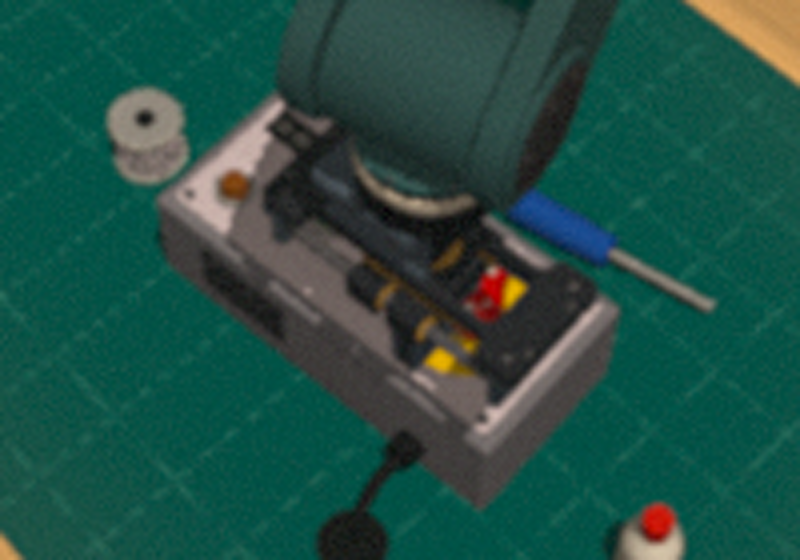

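The fingers sit in the hollow at (322,228), just short of contact, at about 40 mm radius. Next I move them round the axis.

Emit:
{"name": "move_arm", "arguments": {
  "steps": [
    [0, -4.0, -0.5, 0.1, 0, 0, 0],
    [0, -4.0, -0.5, 0.1, 0, 0, 0],
    [0, -4.0, -0.2, 0.1, 0, 0, 0],
    [0, 0, 0, 0, 0, 0, 0]
  ]
}}

```text
clock: 5.93
tool_pos: [0.6213, 0.1825, 0.2886]
orientation: [0.704, 0.074, 0.703, -0.074]
ft_force: [1.3, 0.0, 0.5]
grip_width: 0.007
```

```bash
python3 look.py w5
```

```text
p [0.6213 0.1825 0.2886] 
M
 [[ 1.400e-03  2.083e-01  9.781e-01]
 [ 4.000e-04  9.781e-01 -2.083e-01]
 [-1.000e+00  7.000e-04  1.300e-03]]
shift mm [-20.4   0.6 -40.3]
rotvec [-0.3041  0.0014 -0.0005]
F [1.3  0.01 0.52] clock 5.9333 grip 0.006819752072253888
sph axis [0.581 0.191] top 0.1207 0.053
yel ((581.5620727539062, 190.54629516601562), 43.93864822387695)
```

View pics/w5.png

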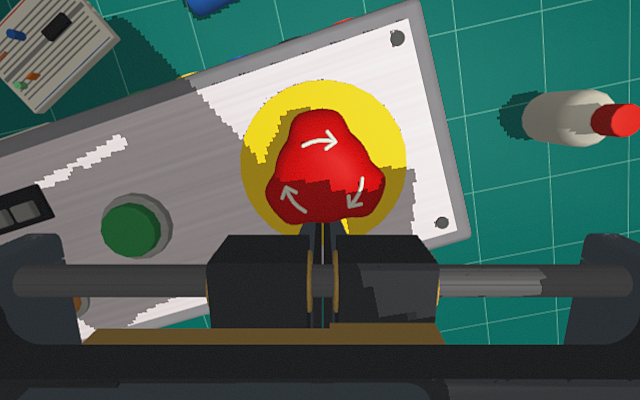

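In the gripper's view the head looks almost unchanged while the box has turned about 17°, so the head follows the fingers. I continue.

Emit:
{"name": "move_arm", "arguments": {
  "steps": [
    [0, -4.0, -0.2, 0.1, 0, 0, 0],
    [0, -4.0, -0.2, 0.1, 0, 0, 0],
    [0, -4.0, -0.2, 0.1, 0, 0, 0],
    [0, 0, 0, 0, 0, 0, 0]
  ]
}}

```text
clock: 6.32
tool_pos: [0.6171, 0.1714, 0.2885]
orientation: [0.685, 0.177, 0.684, -0.177]
ft_force: [2.5, -1.7, 0.9]
grip_width: 0.008
```

```bash
python3 look.py w6
```

```text
p [0.6171 0.1714 0.2885] 
M
 [[ 1.400e-03  4.847e-01  8.747e-01]
 [ 2.000e-04  8.747e-01 -4.847e-01]
 [-1.000e+00  8.000e-04  1.200e-03]]
shift mm [-20.6   0.5 -40.4]
rotvec [-6.003e-01  1.400e-03 -5.000e-04]
F [ 2.53 -1.69  0.85] clock 6.3167 grip 0.007962663821018621
sph axis [0.5812 0.1911] top 0.1266 0.055
yel ((581.61474609375, 190.58177185058594), 43.973297119140625)
```

View pics/w6.png

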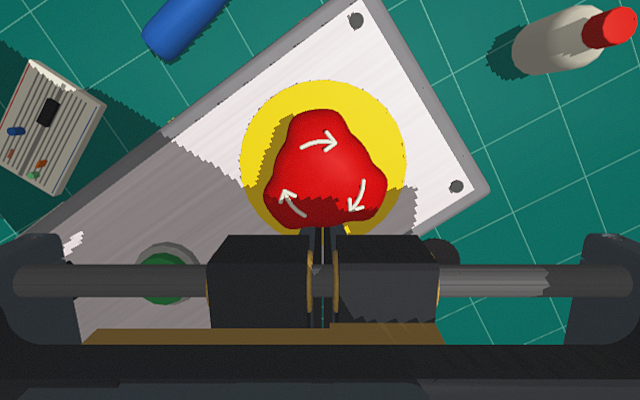

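The top is back at 126.6 mm, so the latch has let go. I'll back out radially, lift, then check.

Emit:
{"name": "move_arm", "arguments": {
  "steps": [
    [0, 0, 5, 0, 0, 0, 0],
    [0, 0, 10, 0, 0, 0, 0],
    [0, 0, 10, 0, 0, 0, 0],
    [-25, 0, 0, 0, 0, 0, 0],
    [-30, 0, 0, 0, 0, 0, 0],
    [-25, 0, 0, -0.1, 0, 0, 0],
    [0, 0, 0, -0.1, 0, 0, 0],
    [0, 0, 0, -0.1, 0, 0, 0]
  ]
}}

```text
clock: 7.03
tool_pos: [0.6399, 0.1591, 0.3697]
orientation: [0.705, 0.07, 0.703, -0.07]
ft_force: [-0.2, -1.2, -0.5]
grip_width: 0.002
```

Emit:
{"name": "move_arm", "arguments": {
  "steps": [
    [0, 0, 0, -0.1, 0, 0, 0],
    [0, 0, 0, -0.1, 0, 0, 0],
    [0, 0, 0, -0.1, 0, 0, 0],
    [0, 0, 0, 0, 0, 0, 0]
  ]
}}

```text
clock: 7.37
tool_pos: [0.6394, 0.1591, 0.3676]
orientation: [0.706, -0.036, 0.706, 0.036]
ft_force: [0.0, -0.1, 0.4]
grip_width: 0.004
```

```bash
python3 look.py w7; python3 -c "
from h import *
from rig import bot
togo(bot.get_obs(),[.5925,.0865,.3],95.4)"
```

```text
p [0.6394 0.1591 0.3676] 
M
 [[-3.000e-04 -1.010e-01  9.949e-01]
 [-1.000e-04  9.949e-01  1.010e-01]
 [-1.000e+00 -0.000e+00 -3.000e-04]]
shift mm [ 58.6  38.  -53.8]
rotvec [ 0.007  -0.0003  0.    ]
F [ 0.05 -0.15  0.38] clock 7.3667 grip 0.0037497760228299135
sph axis [0.581  0.1906] top 0.1266 0.053
yel ((581.9483032226562, 190.72535705566406), 43.98065185546875)
p [0.6393 0.1591 0.3676] 
M
 [[-2.000e-04 -9.450e-02  9.955e-01]
 [-1.000e-04  9.955e-01  9.450e-02]
 [-1.000e+00 -0.000e+00 -2.000e-04]]
shift mm [ 67.7 -67.9 -53.5]
rotvec [ 0.0004 -0.0002  0.    ]
F [ 0.48 -0.23 -0.22] clock 7.4167 grip 0.005319368684141152
```

View pics/w7.png

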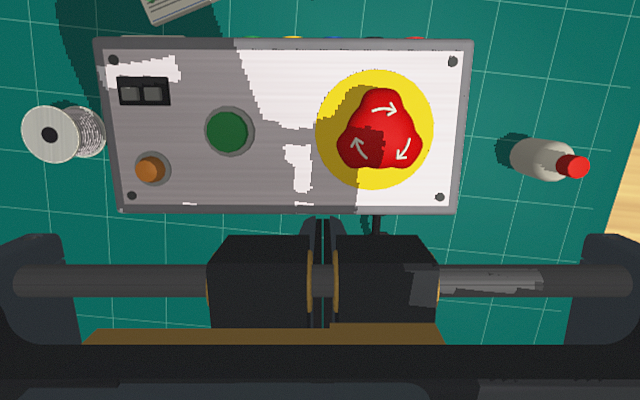

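The mushroom at (381,130) is out, turned back, with its hollow facing +x again. The green button is at (227,132). Next I press green.

Emit:
{"name": "move_arm", "arguments": {
  "steps": [
    [0, -23, -18, 0, 0, 0, 0],
    [0, -23, -18, 0, 0, 0, 0],
    [0, -22, -17.5, 0, 0, 0, 0],
    [25, 0, 0, 0, 0, 0, 0],
    [25, 0, 0, 0, 0, 0, 0],
    [15, 0, 0, 0, 0, 0, 0],
    [7, 0, 0, 0, 0, 0, 0],
    [0, 0, 0, 0, 0, 0, 0]
  ]
}}

```text
clock: 8.08
tool_pos: [0.5918, 0.0865, 0.2943]
orientation: [0.705, -0.033, 0.707, 0.033]
ft_force: [-0.5, 0.4, 0.2]
grip_width: 0.006
```

Emit:
{"name": "move_arm", "arguments": {
  "steps": [
    [2, 0, 0, 0, 0, 0, 0],
    [1.5, 0, 0, 0, 0, 0, 0],
    [1.5, 0, 0, 0, 0, 0, 0],
    [1.5, 0, 0, 0, 0, 0, 0],
    [1.5, 0, 0, 0, 0, 0, 0],
    [1, 0, 0, 0, 0, 0, 0],
    [0, 0, 0, 0, 0, 0, 0]
  ]
}}

```text
clock: 8.67
tool_pos: [0.5922, 0.0868, 0.2871]
orientation: [0.707, -0.034, 0.706, 0.034]
ft_force: [2.0, -0.0, 4.9]
grip_width: 0.008
```

Emit:
{"name": "move_arm", "arguments": {
  "steps": [
    [1, 0, 0, 0, 0, 0, 0],
    [0.7, 0, 0, 0, 0, 0, 0],
    [0.5, 0, 0, 0, 0, 0, 0],
    [0, 0, 0, 0, 0, 0, 0]
  ]
}}

```text
clock: 9.0
tool_pos: [0.5923, 0.0868, 0.285]
orientation: [0.707, -0.034, 0.706, 0.034]
ft_force: [1.3, 0.9, 7.8]
grip_width: 0.003
```

Emit:
{"name": "move_arm", "arguments": {
  "steps": [
    [0.7, 0, 0, 0, 0, 0, 0],
    [0, 0, 0, 0, 0, 0, 0]
  ]
}}

```text
clock: 9.17
tool_pos: [0.5924, 0.0868, 0.2849]
orientation: [0.707, -0.034, 0.706, 0.034]
ft_force: [-2.7, 0.5, 17.3]
grip_width: 0.005
```

The button is on its hard stop: the force rose to 17 N with almost no further travel. I let go, lift and check.

Emit:
{"name": "move_arm", "arguments": {
  "steps": [
    [-5, 0, 0, 0, 0, 0, 0],
    [-20, 0, 0, 0, 0, 0, 0],
    [-30, 0, 0, 0, 0, 0, 0],
    [-30, 0, 0, 0, 0, 0, 0],
    [0, 0, 30, 0, 0, 0, 0],
    [0, 0, 30, 0, 0, 0, 0],
    [0, 0, 0, 0, 0, 0, 0]
  ]
}}

```text
clock: 9.75
tool_pos: [0.6549, 0.0926, 0.3697]
orientation: [0.707, -0.034, 0.705, 0.034]
ft_force: [-0.3, -0.2, -0.6]
grip_width: 0.008
```

```bash
python3 look.py w8
python3 - <<'E'
from h import *
from rig import bot
c=load("w8.npz"); P=cloud(c); hsv=cv2.cvtColor(c['im'],cv2.COLOR_RGB2HSV); H,S=hsv[...,0],hsv[...,1]
g=(c['d']>0)&(H>50)&(H<85)&(S>80)&(np.hypot(P[...,0]-.5925,P[...,1]-.0865)<.013)&(P[...,2]>.088); print('green z',np.median(P[g],0))
im,d=bot.get_image("top"); cv2.imwrite("pics/t8.png",im[:,:,::-1])
E
```

```text
p [0.6549 0.0926 0.3697] 
M
 [[ 3.000e-03 -9.490e-02  9.955e-01]
 [ 2.000e-04  9.955e-01  9.490e-02]
 [-1.000e+00 -1.000e-04  3.000e-03]]
shift mm [ 60.5 105.4 -63.4]
rotvec [0.0008 0.003  0.0001]
F [-0.3  -0.2  -0.59] clock 9.75 grip 0.008375409229078076
sph axis [0.5813 0.1903] top 0.1265 0.054
yel ((581.3588256835938, 190.6070556640625), 43.89323043823242)
green z [0.59207554 0.08620679 0.09978567]
```

View pics/w8.png

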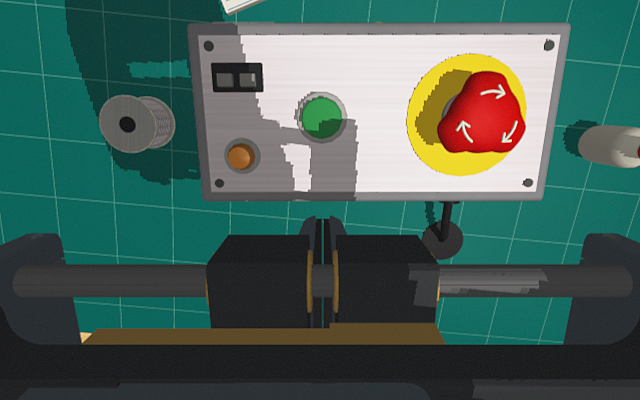

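View pics/t8.png

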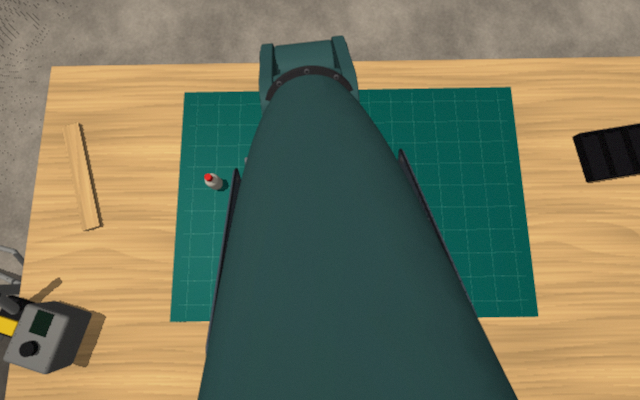

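Green button at (320,118) is out, with its top at 99.8 mm as before. The mushroom at (482,113) is out and turned back. The reel at (128,124) and bottle at (612,145) stand upright, and the robot touches nothing.

```bash
python3 -c "
from rig import bot
print(bot.job_done())"
```

```text
the job is handed in; nothing more can be done
None
```

I ran the emergency-stop test through and handed the job in at about 10 s of the 48 s allowed. No verdict came back, so what follows rests on my own checks.

- **Press:** I pushed the mushroom in about 7.7 mm with the shut fingertips, at around 6 N. Its top then measured 6 mm lower, so it had latched.
- **Twist:** I laid the shut fingers in the +x hollow and moved them about 0.6 rad clockwise round the axis. The top rose back to its starting height, so the latch had let go. After I backed out, the arrows and hollow were in their starting position.
- **Green button:** I pressed it to its hard stop, with 17 N at the end. After letting go, its top read 99.8 mm, the same as at the start.
- **Last look:** The mushroom and green button were both out, the wrist force was about 0, and the reel and bottle were upright in place.
- **Not fully checked:** In the last pictures the arm hid the screwdriver and most of the breadboard. I never touched either and went nowhere near them.
- **Camera disagreement:** The scene camera put the mushroom about 5 mm away from where the wrist and top cameras did. I used the wrist and top values, and the contacts agreed with them.

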